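# Start a crossed clamp knob cleanly and clamp the plate

### The arm

A 6-joint arm with a two-finger parallel gripper is mounted at the origin on the work surface. World frame = base frame: x ahead of the robot, y to its left, z up, the work surface at z = 0. Lengths are in m, angles in rad, forces in N, time in s.
With the tool pointing down it reaches from about 0.35 to 0.975 m from the base axis. Payload 4.9 kg.
Tool frame: the origin (TCP) lies midway between the tips of the shut fingers; the grasp point (between the pads) lies 19 mm behind it; z points along the fingers, y is the direction in which the jaws open and shut (so a half turn about z gives the same grasp; the last joint's range is limited). The gripper opens to 85 mm and grips with 20 to 120 N. Pads are 22 mm wide; open, the fingers measure 114 mm over their backs; the gripper's body (76 mm by 85 mm) begins 54 mm behind the grasp point. The pads swing forward as they close: fully open they stand 13 mm farther back than shut.
Start: joints at [-0.119, 0.053, 1.613, -0, 1.476, -0.119], TCP at [0.625, 0, 0.231] pointing down, gripper open.
Joint ranges: [-3.01, 3.01], [-1.01, 2.22], [0.06, 2.58], [-1.02, 4.17], [0.09, 2.62], [-3.14, 3.14]. Speed limits (rad/s): [2.57, 2.57, 3.14, 3.14, 3.14, 3.14].

### API

Orientations are given as a rotation vector (axis times angle).
In Python, from station import ctrl gives the robot as it stands.
- The arm moves only by the tool apply_moves, never from a script. Its argument "rows" is a list of rows, each a list of 6 numbers: the shift along the tool's x, y, z in cm, then the turn, a rotation vector about the tool's x, y, z in units of 5 degrees (1.0 is 5 degrees). In form: [[x, y, z, rx, ry, rz], ...]. A call has 1 to 20 rows; each row is the pose to reach, as a shift and turn from the pose measured when the call began, along the tool's axes at that moment; what a row does not reach only later rows make up. A row lasts 1/10 s, in which the tool goes at most 50 mm and 8.59 degrees, less where a joint would pass 70% of its speed; a pose out of reach is approached as far as the arm can. A call with a gripper value outside its range is refused whole. "grip" is the closure, from 0 (fully open) to 1 (shut), set as the call begins (left out, the last holds). The fingers move at their own pace and stop on an object; "squeeze" is the grip in N (left out, the last holds). Time passes only in rows, so rows that repeat a pose let the fingers close. It gives the time, the measured TCP pose, the force and the opening at its end, in the units of the state.
- ctrl.get_obs(): the state, without advancing time (a new reading comes with each control period).
- ctrl.get_image(name): name is "scene" or "side" or "wrist"; returns a dict with "color" (384x512x3 uint8, blue, green, red), "mtx" (3x3 intrinsics, pixels), "rvec" (rotation vector, rad) and "tvec" (3), from world to camera coordinates, as OpenCV has them. Camera axes: x right, y down, z forward; pixel columns grow to the right and rows downward; lengths in m; the calibration is good to about 2 mm. A picture is of the moment at which its call begins. There is no depth.
- ctrl.finish_job(): hands the job in, once; it reports no verdict.
The state is a dict: "t": time; "q": joint angles; "dq": joint speeds; "effort": joint torques, N m; "tool_pos": TCP position; "tool_rot": TCP orientation; "contact_force": force on the tool from outside, world axes, zero at the start; "wrist_torque": the same for the moment, N m; "opening": finger opening in m.
Only numpy, scipy, OpenCV 4.12 (cv2) and the standard library are available. Lean on these libraries where they do the work, as an engineer would, in place of code of your own. Each camera call takes 0.05 s, during which the arm holds its last target.

### The job

The three-arm knob on top of the bench clamp is sitting crossed on its thread: turned clockwise as it is, it jams. Turn it backwards (anticlockwise seen from above) until it clicks and drops onto the thread, then turn it clockwise until it is fully home at its firm stop, so that the clamp foot holds the aluminium plate down. Do not shift the plate or disturb the other things on the bench, and let go of the knob at the end.

Things in the scene. Friction and masses are not known exactly. Their poses are not given: they have to be found in the camera images.
- clamp: Grey bench clamp bolted to the bench, 105 mm high. Dark steel foot plate 150 x 210 x 12 mm; post 40 x 50 mm centred 75 mm along the clamp's +x; an arm 50 mm wide (top face 105 mm above the bench) reaches from the post to 30 mm past the spindle axis. Origin: on the bench, below the vertical spindle axis; z up
- knob_hub (a point): Centre of the black three-arm hand knob, on the spindle axis, at mid-height of its arms (147 mm above the bench at the start; it sinks as the knob goes down). Hub 60 mm across, 36 mm high, from 20 mm below this point to 16 mm above. Three straight arms, each 16 mm wide and 16 mm high, reach out to 67 mm from the axis, 120 degrees apart; the first lies along this frame's +x. The frame turns with the knob
- knob (a joint): Turn of the knob relative to the clamp, rad, anticlockwise seen from above positive; starts somewhere between -0.6 and 0.6. Turns easily (about 0.05 N m) except at the jam and at the end stops. Where the hidden thread starts differs from run to run: the click comes 0.7 to 3.1 rad anticlockwise of the start, with a firm stop about 0.7 rad beyond it. Clockwise of the start it turns 0.9 to 3.3 rad without sinking, then jams; a push of 6 to 8 N on an arm is enough to feel a stop
- spindle (a joint): How far the knob, spindle and foot have sunk, m. 0 while crossed on the thread (knob underside 22 mm above the clamp arm); jumps to about 0.010 at the click (the knob falls by its own weight); then grows 0.012 per clockwise turn to about 0.017 at the firm stop (fully home), some 4.0 rad clockwise of the click; the knob underside is then about 5 mm above the clamp arm. The right-hand thread is coarse and stays where it is left
- foot: Round rubber foot 36 mm across under the spindle; origin at the centre of its underside, 33.5 mm above the bench at the start. It is sprung (6 N per mm, 5 mm) and meets the plate when the spindle has sunk 15.5 mm
- plate: Loose aluminium plate 70 x 140 x 6 mm (x, y, z) lying on the clamp's foot plate, under the foot; origin at the centre of its underside, 12 mm above the bench
- bottle: White plastic bottle, 52 mm across, 150 mm high, standing loose; origin at the centre of its underside. Bystander
- tub: Clear open plastic tub 130 x 100 x 55 mm, loose; origin at the centre of its underside. Bystander
- screwdriver: Loose screwdriver lying along its x axis, handle to -x. Bystander
- offcuts: Loose steel bar 160 x 45 x 18 mm, along its x axis; origin at the centre of its underside. Bystander
Mind the look-alikes: they are no part of the job. What is meant by the plate is not orange, and is the larger of those in its own colour.

How it is judged:
By the outcome, as a careful person would: the job done as asked, in the order asked, and still so for the second after the job is handed in, with the robot touching nothing.
It also fails if it takes over 58 s, if anything falls off the work surface, if the arm or the gripper's body presses on something with over 40 N, if the wrist force passes 120 N, or if a joint passes its speed limit or range.

## Working session

There is one attempt and no reset: what is moved stays moved. The work goes in short steps, Python scripts to look and compute and a tool call to move; the robot and the scene stay as the last step left them, time stands still between calls to the robot, and variables do not carry over. Pictures are saved under pics/ and viewed, and the job is handed in when it is done.

Besides the shell and the picture viewer there is one more tool, called after "Call:" in YAML: its name, and indented under it one key for each argument. apply_moves: Moves the arm, as the interface text tells. Its arguments: {"type":"object","properties":{"rows":{"type":"array","items":{"type":"array","items":{"type":"number"}}},"grip":{"type":"number"},"squeeze":{"type":"number"}},"required":["rows"]}

```bash
mkdir -p pics; ls; python3 - <<'E'
from station import ctrl
import cv2
o=ctrl.get_obs(); print({k:(v if not hasattr(v,'round') else v) for k,v in o.items()})
for n in ["scene","side","wrist"]:
    im=ctrl.get_image(n); cv2.imwrite(f"pics/{n}0.png",im["color"]); print(n,im["mtx"],im["rvec"],im["tvec"])
E
```

```text
pics
{'t': 0.0, 'q': array([-1.19015782e-01,  5.33621831e-02,  1.61429181e+00, -1.70322947e-05,
        1.47600713e+00, -1.19011796e-01]), 'dq': array([ 9.29720804e-05, -1.67746960e-03, -4.17208732e-04,  7.71823947e-04,
       -1.94512465e-03,  8.86618049e-04]), 'effort': array([ 2.70554956e-04, -3.93670499e+01, -3.70175600e+01, -1.62778279e-04,
        6.93513779e-03, -6.06393527e-06]), 'tool_pos': array([6.24375312e-01, 6.04802033e-05, 2.30061034e-01]), 'tool_rot': array([-2.22030132e+00, -2.22029609e+00,  2.02833764e-03]), 'contact_force': array([0.30700715, 0.44166684, 0.99505207]), 'wrist_torque': array([-0.00242287, -0.0171136 ,  0.01391622]), 'opening': 0.08544696874889253}
scene [[352.47070783   0.         252.8613762 ]
 [  0.         352.47070783 196.81448178]
 [  0.           0.           1.        ]] [ 1.82158189  1.25879062 -0.68544   ] [-0.18441169 -0.18823679  1.54646279]
side [[350.22610505   0.         259.70858629]
 [  0.         350.22610505 192.74685458]
 [  0.           0.           1.        ]] [ 2.13978768 -0.35188916  0.21654031] [-0.50994084  0.18254398  0.77575856]
wrist [[288.92949292   0.         257.30397   ]
 [  0.         288.92949292 189.54452107]
 [  0.           0.           1.        ]] [-2.86367778e+00 -1.38620043e-03  1.32421270e-03] [-0.62534422 -0.03589879  0.37865963]
```

View pics/scene0.png

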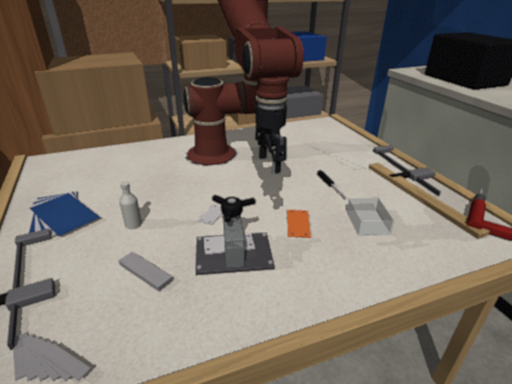

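View pics/side0.png

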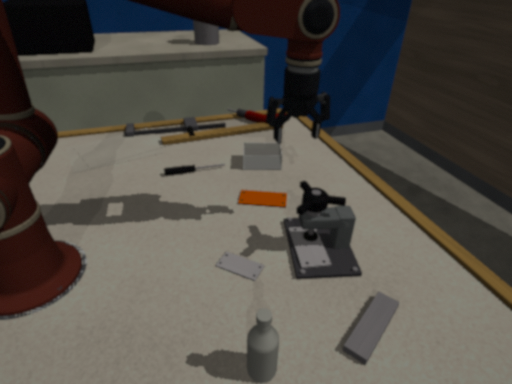

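View pics/wrist0.png

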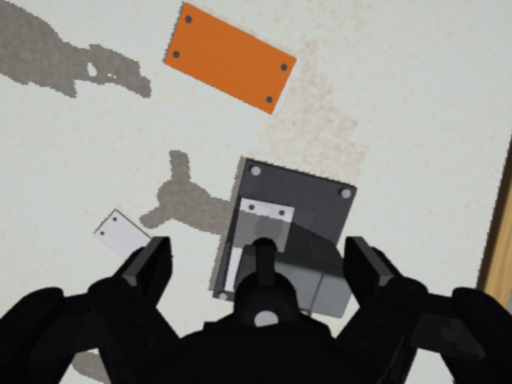

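```bash
python3 - <<'E'
import cv2
a=cv2.imread("pics/scene0.png")[180:285,170:290]; cv2.imwrite("pics/sc.png",cv2.resize(a,None,fx=5,fy=5,interpolation=cv2.INTER_CUBIC))
a=cv2.imread("pics/side0.png")[170:290,270:380]; cv2.imwrite("pics/sd.png",cv2.resize(a,None,fx=5,fy=5,interpolation=cv2.INTER_CUBIC))
a=cv2.imread("pics/wrist0.png")[140:340,190:370]; a=cv2.convertScaleAbs(a,alpha=1.5,beta=20);cv2.imwrite("pics/wr.png",cv2.resize(a,None,fx=3,fy=3,interpolation=cv2.INTER_CUBIC))
E
```

```text
(no output)
```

View pics/sc.png

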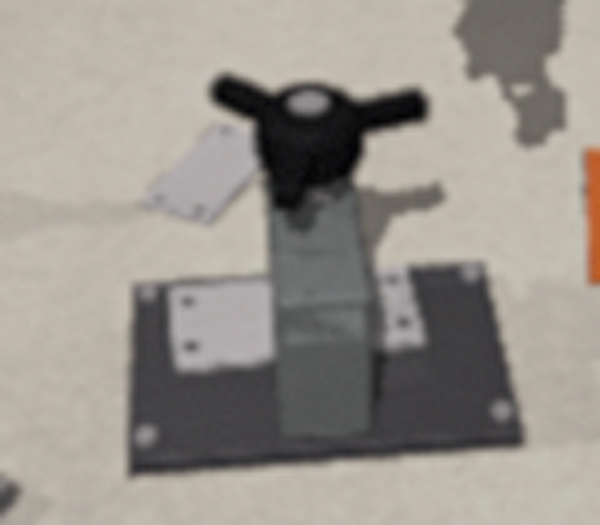

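View pics/sd.png

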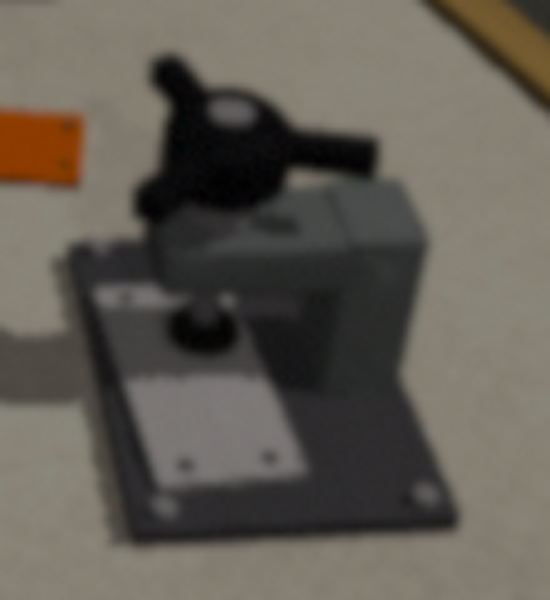

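View pics/wr.png

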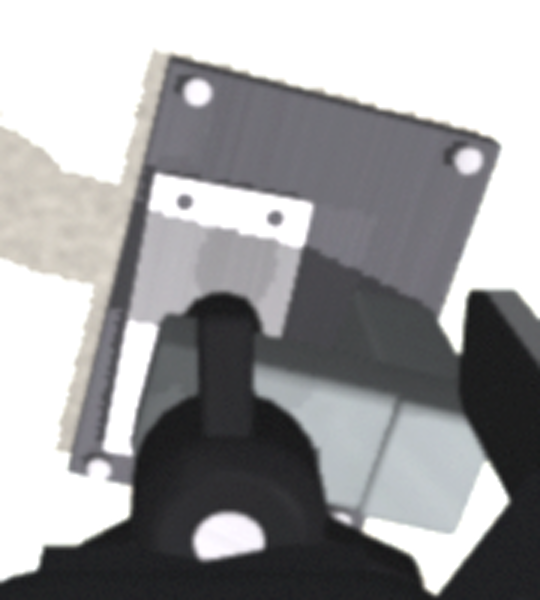

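```bash
cat > h.py <<'E'
import numpy as np, cv2
from scipy.optimize import least_squares
def proj(im,P): return cv2.projectPoints(np.array(P,float).reshape(-1,3),im["rvec"],im["tvec"],im["mtx"],None)[0].reshape(-1,2)
def ray(im,u,v,z):
    R=cv2.Rodrigues(im["rvec"])[0]; C=-R.T@im["tvec"].ravel(); d=R.T@np.linalg.inv(im["mtx"])@[u,v,1]
    return C+d*(z-C[2])/d[2]
E
python3 - <<'E'
from h import *
from station import ctrl
I={n:ctrl.get_image(n) for n in ["scene","side","wrist"]}
cap={"scene":(231.6,200),"side":(316.4,192),"wrist":(266.3,319)}
for n,p in cap.items(): print(n,ray(I[n],*p,.163).round(4))
tips={"scene":[(222,85),(418,103),(285,195)],"side":[(165,65),(370,155),(150,200)]}
off={"scene":(170,180),"side":(270,170)}
for n in tips:
  for p in tips[n]: print(n,ray(I[n],p[0]/5+off[n][0],p[1]/5+off[n][1],.147).round(4))
print("w",ray(I["wrist"],265,243,.147).round(4))
print("foot plate corners z=.012")
for p in [(135,285),(485,265),(523,442),(131,472)]: print("scene",ray(I["scene"],p[0]/5+170,p[1]/5+180,.012 if p[1]<300 else .0).round(4))
for p in [(172,57),(498,145),(75,470)]: print("wrist",ray(I["wrist"],p[0]/3+190,p[1]/3+140,.012).round(4))
print("clamp arm edge z=.105"); 
for p in [(165,318),(400,405),(360,515)]: print(ray(I["wrist"],p[0]/3+190,p[1]/3+140,.105).round(4))
for n,p in dict(bottle=("side",262,372),bot2=("scene",132,226)).items() if 0 else []: pass
print("bottle",ray(I["scene"],132,222,0),ray(I["side"],262,375,0))
E
```

```text
scene [ 0.6305 -0.1056  0.163 ]
side [ 0.6331 -0.1081  0.163 ]
wrist [ 0.6338 -0.1075  0.163 ]
scene [ 0.5757 -0.1379  0.147 ]
scene [ 0.6302 -0.0431  0.147 ]
scene [ 0.6866 -0.1364  0.147 ]
side [ 0.6329 -0.0419  0.147 ]
side [ 0.6884 -0.1384  0.147 ]
side [ 0.5801 -0.1391  0.147 ]
w [ 0.6325 -0.0428  0.147 ]
foot plate corners z=.012
scene [ 0.562 -0.194  0.012]
scene [0.6162 0.0066 0.012 ]
scene [ 0.7507 -0.0277  0.    ]
scene [ 0.6992 -0.2296  0.    ]
wrist [0.6132 0.0067 0.012 ]
wrist [ 0.7542 -0.0317  0.012 ]
wrist [ 0.5644 -0.1957  0.012 ]
clamp arm edge z=.105
[ 0.6133 -0.067   0.105 ]
[ 0.6957 -0.1007  0.105 ]
[ 0.6839 -0.1466  0.105 ]
bottle [ 0.40126733 -0.36661099  0.        ] [ 0.41300817 -0.37555738  0.        ]
```

Call:
apply_moves:
  rows:
    - [-3,2,0,0,0,0]
    - [-6,4,0,0,0,0]
    - [-8,5.5,0,0,0,0]
    - [-8,5.5,0,0,0,0]
    - [-8,5.5,0,0,0,0]
    - [-8,5.5,0,0,0,0]
    - [-8,5.5,0,0,0,0]
    - [-8,5.5,2,0,0,0]
    - [-8,5.5,4,0,0,0]
  grip: 1
  squeeze: 40

```text
t: 1.2
tool_pos: [0.6801, -0.0792, 0.1919]
tool_rot: [2.219, 2.221, 0.002]
contact_force: [-0.1, 0.5, -0.1]
opening: -0.0004
```

```bash
cat >> h.py <<'E'
def snap(tag):
    from station import ctrl
    a=ctrl.get_image("scene")["color"][165:285,170:290]; b=ctrl.get_image("side")["color"][150:290,260:400]
    f=lambda a:cv2.convertScaleAbs(cv2.resize(a,(400,400),interpolation=cv2.INTER_CUBIC),alpha=1.4,beta=15)
    cv2.imwrite(f"pics/{tag}.png",np.hstack([f(a),f(b)]))
    o=ctrl.get_obs(); print(o["t"],o["tool_pos"].round(4),o["tool_rot"].round(3),o["contact_force"].round(2),o["wrist_torque"].round(2),o["opening"])
E
python3 -c "
from h import *;snap('a1')"
```

```text
1.3 [ 0.6775 -0.0787  0.1871] [-2.216 -2.218  0.006] [-0.31 -0.43 -0.39] [-0.01  0.05 -0.  ] 0.00013336927416114882
```

View pics/a1.png

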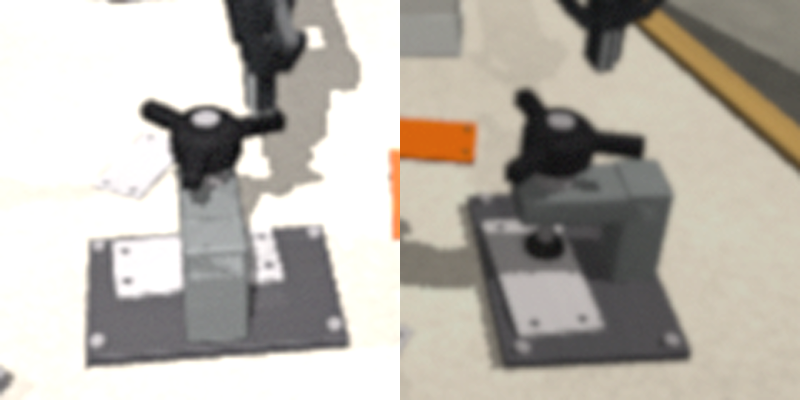

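Fingers shut and standing above the gap (scene crop ~(260,90)); the knob is unchanged. I'll go down into the gap.

Call:
apply_moves:
  rows:
    - [0,0.2,2,0,0,0]
    - [0,0.2,4,0,0,0]
    - [0,0.2,5.7,0,0,0]
    - [0,0.2,5.7,0,0,0]

```text
t: 1.7
tool_pos: [0.6774, -0.0779, 0.1274]
tool_rot: [-2.213, -2.216, 0.01]
contact_force: [-1.0, -0.3, -0.5]
opening: -0.0002
```

```bash
cat >> h.py <<'E'
H=np.array([.6325,-.107])
def arc(d_deg,step=6,R=.055,dz=0):
    from station import ctrl
    p=ctrl.get_obs()["tool_pos"]; a0=np.degrees(np.arctan2(p[1]-H[1],p[0]-H[0])); n=int(round(abs(d_deg)/step))
    print("a0",a0.round(1),"r",np.hypot(*(p[:2]-H)).round(4))
    out=[]
    for i in range(1,n+1):
        a=np.radians(a0+np.sign(d_deg)*step*i); q=H+R*np.array([np.cos(a),np.sin(a)])-p[:2]
        out.append([round(q[1]*100,1),round(q[0]*100,1),dz,0,0,0])
    print(out)
E
python3 -c "
from h import *;snap('a2');arc(60)"
```

```text
1.8 [ 0.6792 -0.0785  0.1306] [-2.216 -2.219  0.006] [0.44 0.27 0.19] [-0.01  0.02  0.05] 0.00010820518010544453
a0 31.4 r 0.0547
[[np.float64(0.5), np.float64(-0.3), 0, 0, 0, 0], [np.float64(0.9), np.float64(-0.7), 0, 0, 0, 0], [np.float64(1.3), np.float64(-1.1), 0, 0, 0, 0], [np.float64(1.7), np.float64(-1.5), 0, 0, 0, 0], [np.float64(2.0), np.float64(-2.0), 0, 0, 0, 0], [np.float64(2.2), np.float64(-2.6), 0, 0, 0, 0], [np.float64(2.4), np.float64(-3.1), 0, 0, 0, 0], [np.float64(2.6), np.float64(-3.7), 0, 0, 0, 0], [np.float64(2.6), np.float64(-4.2), 0, 0, 0, 0], [np.float64(2.6), np.float64(-4.8), 0, 0, 0, 0]]
```

View pics/a2.png

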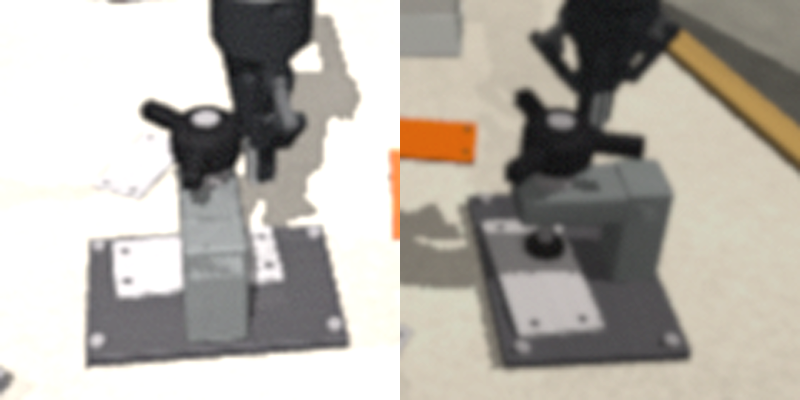

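The finger is down in the gap at scene crop (262,165), touching nothing. I'll start turning anticlockwise.

Call:
apply_moves:
  rows:
    - [0.5,-0.3,0,0,0,0]
    - [0.9,-0.7,0,0,0,0]
    - [1.3,-1.1,0,0,0,0]
    - [1.7,-1.5,0,0,0,0]
    - [2.0,-2.0,0,0,0,0]
    - [2.2,-2.6,0,0,0,0]
    - [2.4,-3.1,0,0,0,0]
    - [2.6,-3.7,0,0,0,0]
    - [2.6,-4.2,0,0,0,0]
    - [2.6,-4.8,0,0,0,0]

```text
t: 2.8
tool_pos: [0.6311, -0.0526, 0.1313]
tool_rot: [-2.217, -2.219, 0.005]
contact_force: [2.2, 0.0, -0.8]
opening: -0.0003
```

```bash
sed -i 's/round(q\[\([01]\]\)\*100,1)/float(round(q[\1*100,1))/g' h.py
python3 -c "
from h import *;snap('a3');arc(36)"
```

```text
2.9 [ 0.6301 -0.0524  0.1308] [-2.215 -2.217  0.007] [-0.51 -0.76 -0.27] [-0.02 -0.04  0.01] -0.0003346357507051508
a0 92.5 r 0.0546
[[-0.0, -0.6, 0, 0, 0, 0], [-0.1, -1.1, 0, 0, 0, 0], [-0.3, -1.7, 0, 0, 0, 0], [-0.5, -2.2, 0, 0, 0, 0], [-0.8, -2.7, 0, 0, 0, 0], [-1.2, -3.2, 0, 0, 0, 0]]
```

View pics/a3.png

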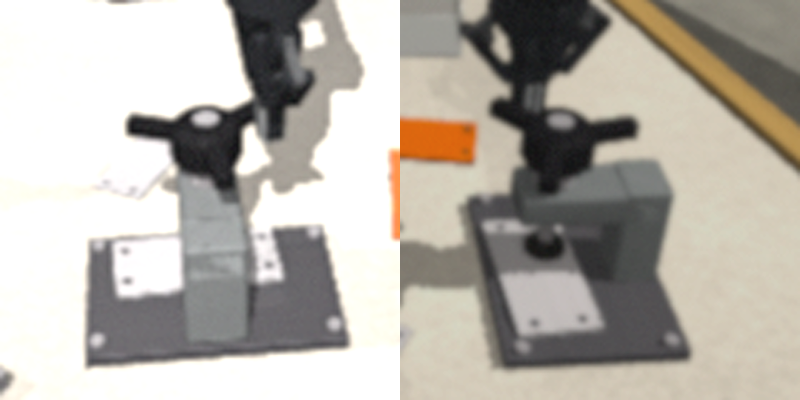

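Knob has turned about 28° anticlockwise (arm tips now at scene crop (135,125), (228,180)) and has not dropped.

Call:
apply_moves:
  rows:
    - [0.0,-0.6,0,0,0,0]
    - [-0.1,-1.1,0,0,0,0]
    - [-0.3,-1.7,0,0,0,0]
    - [-0.5,-2.2,0,0,0,0]
    - [-0.8,-2.7,0,0,0,0]
    - [-1.2,-3.2,0,0,0,0]

```text
t: 3.5
tool_pos: [0.5977, -0.0645, 0.1311]
tool_rot: [-2.215, -2.217, 0.007]
contact_force: [2.3, 0.7, 0.4]
opening: 0.0001
```

```bash
python3 -c "
from h import *;snap('a4');arc(30)"
```

```text
3.6 [ 0.597  -0.065   0.1308] [-2.215 -2.216  0.009] [-0.76 -0.59 -0.37] [ 0.03 -0.02 -0.08] -0.000164237965539583
a0 130.1 r 0.055
[[-0.4, -0.4, 0, 0, 0, 0], [-0.8, -0.8, 0, 0, 0, 0], [-1.3, -1.1, 0, 0, 0, 0], [-1.8, -1.4, 0, 0, 0, 0], [-2.3, -1.6, 0, 0, 0, 0]]
```

View pics/a4.png

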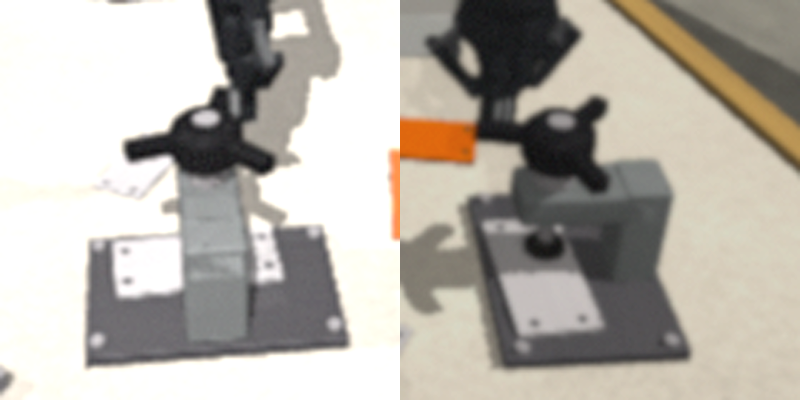

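Still up (foot at side crop (545,245), unchanged). I'll continue.

Call:
apply_moves:
  rows:
    - [-0.4,-0.4,0,0,0,0]
    - [-0.8,-0.8,0,0,0,0]
    - [-1.3,-1.1,0,0,0,0]
    - [-1.8,-1.4,0,0,0,0]
    - [-2.3,-1.6,0,0,0,0]

```text
t: 4.1
tool_pos: [0.5807, -0.0883, 0.1309]
tool_rot: [-2.215, -2.215, 0.009]
contact_force: [2.0, 1.6, -0.8]
opening: -0.0002
```

```bash
python3 -c "
from h import *;snap('a5');arc(30)"
```

```text
4.2 [ 0.5805 -0.0889  0.1308] [-2.216 -2.215  0.011] [-0.88  0.14 -0.35] [ 0.02 -0.01 -0.05] -0.00010652093148432423
a0 160.8 r 0.0551
[[-0.6, -0.2, 0, 0, 0, 0], [-1.1, -0.3, 0, 0, 0, 0], [-1.7, -0.3, 0, 0, 0, 0], [-2.3, -0.3, 0, 0, 0, 0], [-2.8, -0.2, 0, 0, 0, 0]]
```

View pics/a5.png

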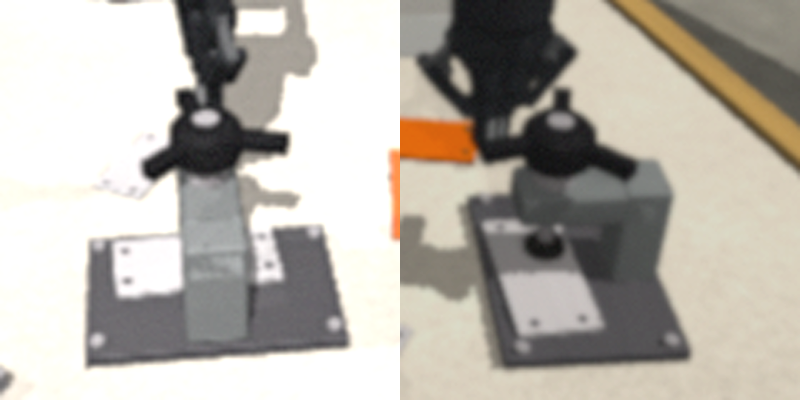

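Not yet dropped (cap at scene crop (205,118), as before).

Call:
apply_moves:
  rows:
    - [-0.6,-0.2,0,0,0,0]
    - [-1.1,-0.3,0,0,0,0]
    - [-1.7,-0.3,0,0,0,0]
    - [-2.3,-0.3,0,0,0,0]
    - [-2.8,-0.2,0,0,0,0]

```text
t: 4.7
tool_pos: [0.5783, -0.1172, 0.1306]
tool_rot: [-2.216, -2.214, 0.011]
contact_force: [0.3, 3.3, 0.8]
opening: 0.0004
```

```bash
python3 -c "
from h import *;snap('a6');arc(30)"
```

```text
4.8 [ 0.5784 -0.1178  0.1307] [-2.217 -2.214  0.012] [0.23 0.   0.2 ] [ 0.12 -0.06 -0.06] -0.0002858798811926409
a0 -168.7 r 0.0552
[[-0.6, 0.2, 0, 0, 0, 0], [-1.1, 0.4, 0, 0, 0, 0], [-1.6, 0.6, 0, 0, 0, 0], [-2.1, 0.9, 0, 0, 0, 0], [-2.5, 1.3, 0, 0, 0, 0]]
```

View pics/a6.png

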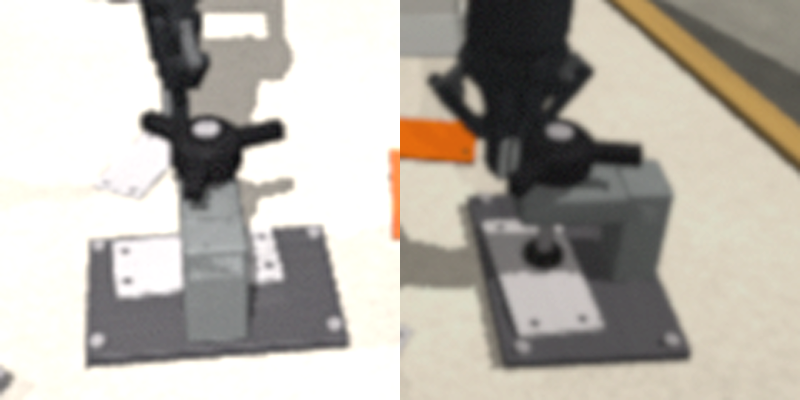

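It clicked and dropped: cap now at scene crop (205,127), foot at side crop (543,256), both about 10 px lower. Now I reverse clockwise, with the finger 8 mm lower.

```bash
python3 -c "
from h import *;arc(-126,step=7,dz=.8)"
```

```text
a0 -168.7 r 0.0552
[[0.7, -0.1, 0.8, 0, 0, 0], [1.3, -0.1, 0.8, 0, 0, 0], [2.0, -0.0, 0.8, 0, 0, 0], [2.7, 0.1, 0.8, 0, 0, 0], [3.3, 0.4, 0.8, 0, 0, 0], [3.9, 0.7, 0.8, 0, 0, 0], [4.4, 1.1, 0.8, 0, 0, 0], [4.9, 1.5, 0.8, 0, 0, 0], [5.4, 2.0, 0.8, 0, 0, 0], [5.8, 2.6, 0.8, 0, 0, 0], [6.1, 3.1, 0.8, 0, 0, 0], [6.3, 3.8, 0.8, 0, 0, 0], [6.5, 4.4, 0.8, 0, 0, 0], [6.6, 5.1, 0.8, 0, 0, 0], [6.6, 5.8, 0.8, 0, 0, 0], [6.5, 6.4, 0.8, 0, 0, 0], [6.3, 7.1, 0.8, 0, 0, 0], [6.1, 7.7, 0.8, 0, 0, 0]]
```

Call:
apply_moves:
  rows:
    - [0.7,-0.1,0.3,0,0,0]
    - [1.3,-0.1,0.8,0,0,0]
    - [2.0,0,0.8,0,0,0]
    - [2.7,0.1,0.8,0,0,0]
    - [3.3,0.4,0.8,0,0,0]
    - [3.9,0.7,0.8,0,0,0]
    - [4.4,1.1,0.8,0,0,0]
    - [4.9,1.5,0.8,0,0,0]
    - [5.4,2.0,0.8,0,0,0]
    - [5.8,2.6,0.8,0,0,0]
    - [6.1,3.1,0.8,0,0,0]
    - [6.3,3.8,0.8,0,0,0]
    - [6.5,4.4,0.8,0,0,0]
    - [6.6,5.1,0.8,0,0,0]
    - [6.6,5.8,0.8,0,0,0]
    - [6.5,6.4,0.8,0,0,0]
    - [6.3,7.1,0.8,0,0,0]
    - [6.1,7.7,0.8,0,0,0]

```text
t: 6.6
tool_pos: [0.6561, -0.057, 0.1219]
tool_rot: [-2.217, -2.214, 0.012]
contact_force: [-2.3, 0.3, 0.4]
opening: 0.0
```

```bash
python3 -c "
from h import *;snap('b1');arc(-84,step=6)"
```

```text
6.7 [ 0.6567 -0.0573  0.1222] [-2.218 -2.215  0.01 ] [-0.12 -0.43 -0.71] [ 0.03  0.03 -0.01] -0.00010989671953823903
a0 64.1 r 0.0553
[[-0.3, 0.5, 0, 0, 0, 0], [-0.6, 1.0, 0, 0, 0, 0], [-1.0, 1.4, 0, 0, 0, 0], [-1.4, 1.8, 0, 0, 0, 0], [-1.9, 2.1, 0, 0, 0, 0], [-2.4, 2.4, 0, 0, 0, 0], [-2.9, 2.7, 0, 0, 0, 0], [-3.4, 2.9, 0, 0, 0, 0], [-4.0, 3.0, 0, 0, 0, 0], [-4.6, 3.1, 0, 0, 0, 0], [-5.2, 3.1, 0, 0, 0, 0], [-5.7, 3.0, 0, 0, 0, 0], [-6.3, 2.9, 0, 0, 0, 0], [-6.8, 2.8, 0, 0, 0, 0]]
```

View pics/b1.png

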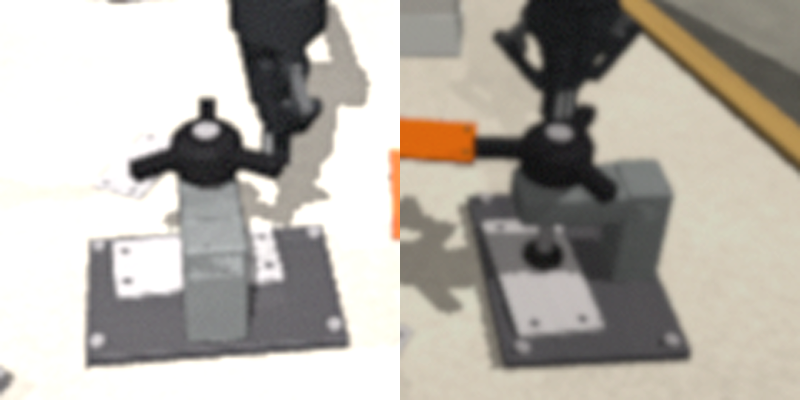

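Turning clockwise well: one arm now points at scene crop (208,100), about 60° past the reversal. I'll continue.

Call:
apply_moves:
  rows:
    - [-0.3,0.5,0,0,0,0]
    - [-0.6,1.0,0,0,0,0]
    - [-1.0,1.4,0,0,0,0]
    - [-1.4,1.8,0,0,0,0]
    - [-1.9,2.1,0,0,0,0]
    - [-2.4,2.4,0,0,0,0]
    - [-2.9,2.7,0,0,0,0]
    - [-3.4,2.9,0,0,0,0]
    - [-4.0,3.0,0,0,0,0]
    - [-4.6,3.1,0,0,0,0]
    - [-5.2,3.1,0,0,0,0]
    - [-5.7,3.0,0,0,0,0]
    - [-6.3,2.9,0,0,0,0]
    - [-6.8,2.8,0,0,0,0]

```text
t: 8.1
tool_pos: [0.6846, -0.1258, 0.122]
tool_rot: [-2.218, -2.215, 0.01]
contact_force: [-0.1, 3.0, -0.1]
opening: 0.0
```

```bash
python3 -c "
from h import *;snap('b2');arc(-48,step=4)"
```

```text
8.2 [ 0.6845 -0.1265  0.1221] [-2.22  -2.215  0.011] [0.12 0.38 1.5 ] [ 0.04  0.03 -0.04] -0.00014037196201396664
a0 -20.6 r 0.0556
[[-0.3, -0.2, 0, 0, 0, 0], [-0.7, -0.4, 0, 0, 0, 0], [-1.0, -0.6, 0, 0, 0, 0], [-1.3, -0.8, 0, 0, 0, 0], [-1.6, -1.0, 0, 0, 0, 0], [-1.9, -1.3, 0, 0, 0, 0], [-2.2, -1.6, 0, 0, 0, 0], [-2.4, -1.9, 0, 0, 0, 0], [-2.6, -2.2, 0, 0, 0, 0], [-2.8, -2.5, 0, 0, 0, 0], [-3.0, -2.8, 0, 0, 0, 0], [-3.2, -3.2, 0, 0, 0, 0]]
```

View pics/b2.png

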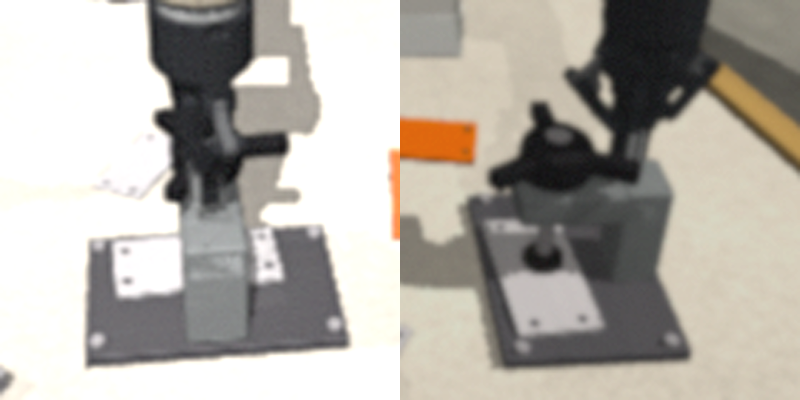

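Foot at side crop (543,260), sinking; about 145° done.

Call:
apply_moves:
  rows:
    - [-0.3,-0.2,0,0,0,0]
    - [-0.7,-0.4,0,0,0,0]
    - [-1.0,-0.6,0,0,0,0]
    - [-1.3,-0.8,0,0,0,0]
    - [-1.6,-1.0,0,0,0,0]
    - [-1.9,-1.3,0,0,0,0]
    - [-2.2,-1.6,0,0,0,0]
    - [-2.4,-1.9,0,0,0,0]
    - [-2.6,-2.2,0,0,0,0]
    - [-2.8,-2.5,0,0,0,0]
    - [-3.0,-2.8,0,0,0,0]
    - [-3.2,-3.2,0,0,0,0]

```text
t: 9.4
tool_pos: [0.6523, -0.1587, 0.1225]
tool_rot: [-2.22, -2.215, 0.011]
contact_force: [1.2, 1.7, -0.2]
opening: 0.0004
```

```bash
python3 -c "
from h import *;snap('b3');arc(-24,step=4)"
```

```text
9.5 [ 0.6518 -0.159   0.1224] [-2.22  -2.214  0.013] [ 0.23 -0.38 -0.3 ] [-0.   -0.01 -0.05] -0.0002803959779020468
a0 -69.6 r 0.0554
[[-0.1, -0.4, 0, 0, 0, 0], [-0.2, -0.8, 0, 0, 0, 0], [-0.2, -1.1, 0, 0, 0, 0], [-0.3, -1.5, 0, 0, 0, 0], [-0.3, -1.9, 0, 0, 0, 0], [-0.3, -2.3, 0, 0, 0, 0]]
```

View pics/b3.png

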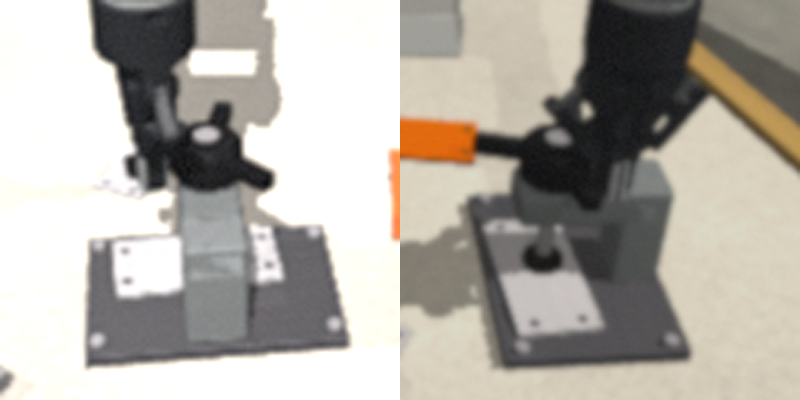

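About 193° turned, no stop yet. Smaller steps from here.

Call:
apply_moves:
  rows:
    - [-0.1,-0.4,0,0,0,0]
    - [-0.2,-0.8,0,0,0,0]
    - [-0.2,-1.1,0,0,0,0]
    - [-0.3,-1.5,0,0,0,0]
    - [-0.3,-1.9,0,0,0,0]
    - [-0.3,-2.3,0,0,0,0]

```text
t: 10.1
tool_pos: [0.6286, -0.162, 0.1227]
tool_rot: [-2.22, -2.214, 0.012]
contact_force: [1.8, -0.5, -0.7]
opening: -0.0001
```

```bash
python3 -c "
from h import *;snap('b4');arc(-20,step=2)"
```

```text
10.2 [ 0.6282 -0.162   0.1226] [-2.22  -2.214  0.013] [0.12 0.69 0.63] [ 0.02 -0.02  0.02] -6.656555937831992e-05
a0 -94.5 r 0.0551
[[0.0, -0.2, 0, 0, 0, 0], [0.1, -0.4, 0, 0, 0, 0], [0.1, -0.6, 0, 0, 0, 0], [0.1, -0.8, 0, 0, 0, 0], [0.2, -0.9, 0, 0, 0, 0], [0.2, -1.1, 0, 0, 0, 0], [0.3, -1.3, 0, 0, 0, 0], [0.3, -1.5, 0, 0, 0, 0], [0.4, -1.7, 0, 0, 0, 0], [0.5, -1.8, 0, 0, 0, 0]]
```

Call:
apply_moves:
  rows:
    - [0,-0.3,0,0,0,0]
    - [0.1,-0.6,0,0,0,0]
    - [0.1,-0.8,0,0,0,0]
    - [0.2,-1.0,0,0,0,0]

```text
t: 10.6
tool_pos: [0.6182, -0.16, 0.1228]
tool_rot: [-2.22, -2.214, 0.013]
contact_force: [2.3, -0.0, -1.6]
opening: -0.0003
```

```bash
python3 -c "
from h import *;snap('b5');arc(-20,step=2)"
```

```text
10.7 [ 0.6179 -0.1598  0.1227] [-2.22  -2.214  0.014] [ 0.84 -0.38 -0.82] [ 0.02 -0.1  -0.  ] -0.0003184020831262264
a0 -105.5 r 0.0548
[[0.0, -0.2, 0, 0, 0, 0], [0.1, -0.4, 0, 0, 0, 0], [0.2, -0.6, 0, 0, 0, 0], [0.2, -0.7, 0, 0, 0, 0], [0.3, -0.9, 0, 0, 0, 0], [0.4, -1.1, 0, 0, 0, 0], [0.5, -1.2, 0, 0, 0, 0], [0.6, -1.4, 0, 0, 0, 0], [0.7, -1.6, 0, 0, 0, 0], [0.8, -1.7, 0, 0, 0, 0]]
```

View pics/b5.png

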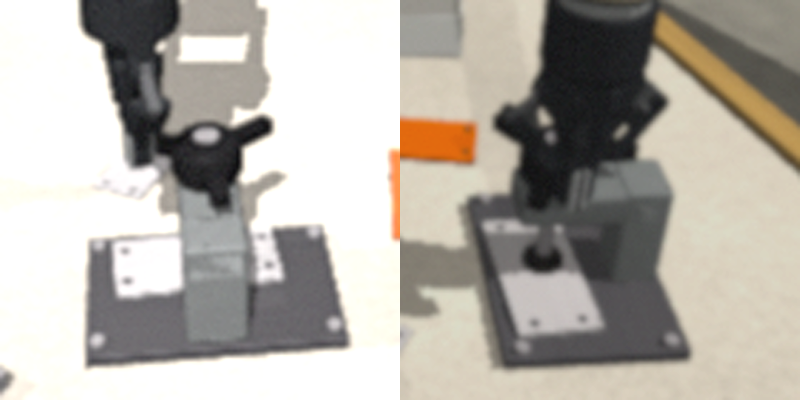

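Still turning freely, at about 229° since the reversal. Carrying on in small arcs.

Call:
apply_moves:
  rows:
    - [0.1,-0.3,0,0,0,0]
    - [0.2,-0.6,0,0,0,0]
    - [0.3,-0.8,0,0,0,0]
    - [0.4,-1.0,0,0,0,0]

```text
t: 11.1
tool_pos: [0.6078, -0.1558, 0.1229]
tool_rot: [-2.22, -2.214, 0.014]
contact_force: [3.4, -1.1, -0.5]
opening: -0.0002
```

```bash
python3 -c "
from h import *;snap('b6');arc(-20,step=2)"
```

```text
11.2 [ 0.6075 -0.1557  0.1228] [-2.219 -2.214  0.014] [ 1.11 -0.94  0.59] [-0.05 -0.2   0.03] 0.00021410487875001414
a0 -117.2 r 0.0547
[[0.1, -0.2, 0, 0, 0, 0], [0.2, -0.3, 0, 0, 0, 0], [0.3, -0.5, 0, 0, 0, 0], [0.4, -0.7, 0, 0, 0, 0], [0.5, -0.8, 0, 0, 0, 0], [0.6, -1.0, 0, 0, 0, 0], [0.7, -1.1, 0, 0, 0, 0], [0.9, -1.3, 0, 0, 0, 0], [1.0, -1.4, 0, 0, 0, 0], [1.1, -1.5, 0, 0, 0, 0]]
```

Resistance is rising slightly, probably as the foot meets the plate.

Call:
apply_moves:
  rows:
    - [0.1,-0.2,0,0,0,0]
    - [0.2,-0.3,0,0,0,0]
    - [0.3,-0.5,0,0,0,0]
    - [0.4,-0.7,0,0,0,0]
    - [0.5,-0.8,0,0,0,0]

```text
t: 11.7
tool_pos: [0.6016, -0.152, 0.1235]
tool_rot: [2.224, 2.218, -0.011]
contact_force: [11.4, -5.5, -6.2]
opening: 0.0002
```

```bash
python3 -c "
from h import *;snap('b7');arc(-20,step=2)"
```

```text
11.8 [ 0.6016 -0.152   0.1234] [-2.224 -2.218  0.011] [ 9.31 -4.89 -4.55] [-0.78 -1.61  0.02] 0.00018618435170649627
a0 -124.5 r 0.0546
[[0.1, -0.2, 0, 0, 0, 0], [0.2, -0.3, 0, 0, 0, 0], [0.3, -0.5, 0, 0, 0, 0], [0.4, -0.6, 0, 0, 0, 0], [0.6, -0.8, 0, 0, 0, 0], [0.7, -0.9, 0, 0, 0, 0], [0.9, -1.0, 0, 0, 0, 0], [1.0, -1.2, 0, 0, 0, 0], [1.2, -1.3, 0, 0, 0, 0], [1.3, -1.4, 0, 0, 0, 0]]
```

View pics/b7.png

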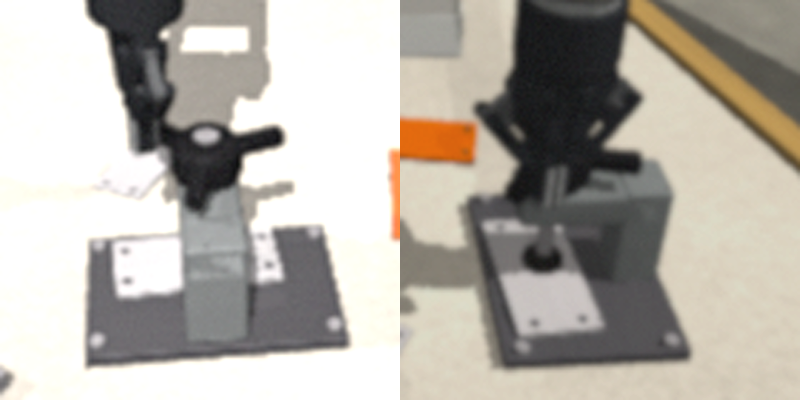

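Firm resistance of about 12 N. One small extra push will show whether this is the stop: position should hold while force rises.

Call:
apply_moves:
  rows:
    - [0.1,-0.3,0,0,0,0]
    - [0.3,-0.5,0,0,0,0]
    - [0.3,-0.5,0,0,0,0]

```text
t: 12.1
tool_pos: [0.5997, -0.1515, 0.1242]
tool_rot: [2.217, 2.21, -0.007]
contact_force: [13.6, -8.2, -7.3]
opening: 0.0001
```

```bash
python3 -c "
from h import *;snap('b8');arc(20,step=4)"
```

```text
12.2 [ 0.5997 -0.1515  0.1242] [ 2.218  2.21  -0.007] [12.86 -7.88 -6.93] [-1.41 -2.23 -0.  ] -0.00040656980905096535
a0 -126.4 r 0.0553
[[-0.2, 0.3, 0, 0, 0, 0], [-0.4, 0.7, 0, 0, 0, 0], [-0.6, 1.0, 0, 0, 0, 0], [-0.7, 1.4, 0, 0, 0, 0], [-0.8, 1.7, 0, 0, 0, 0]]
```

Gave 2 mm, so a second push to be sure.

Call:
apply_moves:
  rows:
    - [0.3,-0.5,0,0,0,0]
    - [0.4,-0.6,0,0,0,0]
    - [0.4,-0.7,0,0,0,0]
    - [0.4,-0.7,0,0,0,0]

```text
t: 12.6
tool_pos: [0.5976, -0.1515, 0.1255]
tool_rot: [2.207, 2.197, -0.001]
contact_force: [19.2, -12.9, -11.2]
opening: 0.0004
```

```bash
python3 -c "
from h import *;snap('b9');arc(20,step=4)"
```

```text
12.7 [ 0.5976 -0.1515  0.1255] [ 2.207e+00  2.197e+00 -1.000e-03] [ 18.75 -12.83 -10.91] [-2.1  -3.11 -0.09] -0.00028964427498107923
a0 -128.1 r 0.0566
[[-0.1, 0.4, 0, 0, 0, 0], [-0.3, 0.7, 0, 0, 0, 0], [-0.5, 1.1, 0, 0, 0, 0], [-0.6, 1.4, 0, 0, 0, 0], [-0.8, 1.8, 0, 0, 0, 0]]
```

View pics/b9.png

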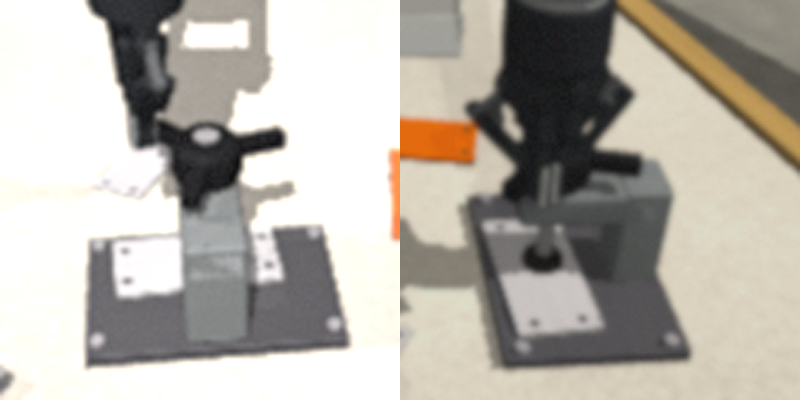

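Force rose to 25 N while the knob stayed put and the finger only flexed, so this is the firm stop. I'll back off and lift out.

Call:
apply_moves:
  rows:
    - [-0.1,0.4,0,0,0,0]
    - [-0.3,0.7,0,0,0,0]
    - [-0.5,1.1,0,0,0,0]
    - [-0.7,1.6,0,0,0,0]
    - [-0.8,2.0,0,0,0,0]
    - [-0.8,2.0,0,0,0,0]
    - [-0.8,2.0,-3,0,0,0]
    - [-0.8,2.0,-6,0,0,0]
    - [-0.8,2.0,-10,0,0,0]
    - [4,-3,-14,0,0,0]
    - [8,-8,-14,0,0,0]
    - [12,-12,-14,0,0,0]
    - [12,-12,-14,0,0,0]

```text
t: 14.0
tool_pos: [0.474, -0.0271, 0.2612]
tool_rot: [2.207, 2.197, -0.0]
contact_force: [0.5, 1.8, 0.9]
opening: 0.0
```

```bash
python3 -c "
from h import *;snap('c1')
from station import ctrl
I=ctrl.get_image('scene');cv2.imwrite('pics/c1s.png',I['color'])
b=ctrl.get_image('side');cv2.imwrite('pics/c1d.png',cv2.resize(b['color'][150:290,250:400],(750,600)*1 if 0 else (640,597),interpolation=cv2.INTER_CUBIC))
cv2.imwrite('pics/c1w.png',ctrl.get_image('wrist')['color'])"
```

```text
14.1 [ 0.4724 -0.0252  0.2609] [2.203 2.202 0.   ] [-0.55  0.9  -0.63] [ 0.06 -0.03  0.02] 0.00019355395089060894
```

View pics/c1.png

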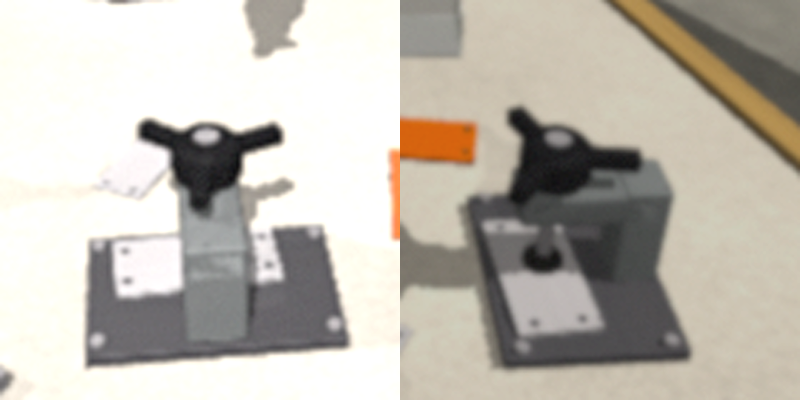

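View pics/c1s.png

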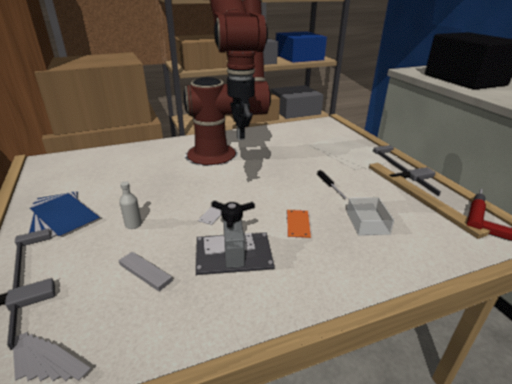

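View pics/c1d.png

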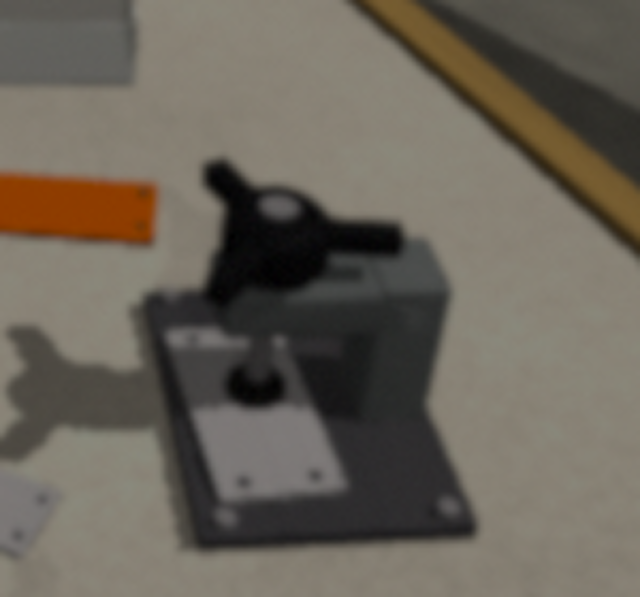

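Clear of the knob; the plate and bystanders look unmoved. The knob seems a few degrees back from the pressed pose (front tip (202,200) against (190,198)), so I'll measure angle and sink by silhouette fit.

```bash
cat >> h.py <<'E'
def hull(im,P,m):
    q=proj(im,P); cv2.fillConvexPoly(m,np.round(cv2.convexHull(q.astype(np.float32))*16).astype(np.int32),255,shift=4)
def model(im,th,s,c,S=4):
    im=dict(im); K=im["mtx"].copy(); K[:2]*=S; im["mtx"]=K
    m=np.zeros((384*S,512*S),np.uint8); z=.147-s
    a=np.linspace(0,2*np.pi,40)
    hull(im,[(c[0]+.03*np.cos(t),c[1]+.03*np.sin(t),z+h) for t in a for h in(-.02,.016)],m)
    for k in range(3):
        t=th+k*2*np.pi/3; R=np.array([[np.cos(t),-np.sin(t)],[np.sin(t),np.cos(t)]])
        hull(im,[(*(np.array(c)+R@[x,y]),z+h) for x in(0,.067) for y in(-.008,.008) for h in(-.008,.008)],m)
    return cv2.resize(m,(512,384),interpolation=cv2.INTER_AREA)/255.
def fit(ims):
    """ims: dict name->image dict; theta, sink, center"""
    D={}
    for n,im in ims.items():
        g=im["color"].max(2).astype(float); u,v=proj(im,[(*H,.14)])[0].astype(int)
        sl=(slice(v-38,v+38),slice(u-38,u+38)); g=cv2.GaussianBlur(g,(0,0),.5)
        D[n]=(im,sl,np.clip((70-g[sl])/40,0,1))
    def f(p):
        return sum(((cv2.GaussianBlur(model(im,p[0],p[1]/1e3,H+p[2:4]/1e3),(0,0),.5)[sl]-d)**2).sum() for im,sl,d in D.values())
    from scipy.optimize import minimize
    best=None
    for t0 in np.radians([0,30,60,90]):
      for s0 in (0,16):
        x0=np.array([t0,s0,0,0.]); r=minimize(f,x0,method="Nelder-Mead",options=dict(initial_simplex=np.vstack([x0]+[x0+d for d in np.diag([.3,5,3,3])]),maxiter=150))
        if best is None or r.fun<best.fun: best=r
    print("theta deg",np.degrees(best.x[0])%120,"sink mm",best.x[1],"c off mm",best.x[2:],"cost",best.fun)
E
python3 - <<'E'
from h import *
from station import ctrl
I={n:ctrl.get_image(n) for n in ["scene","side"]}
J={n:dict(I[n],color=cv2.imread(f"pics/{n}0.png")) for n in I}
fit(J); fit(I)
E
```

```text
theta deg 93.23533075421369 sink mm 6.617571557630319 c off mm [0.53977701 0.37190775] cost 994.0410719242414
theta deg 96.32260244876322 sink mm 23.333534991646896 c off mm [-0.93078735 -1.27514536] cost 830.8137550461859
```

```bash
sed -i 's/(70-g\[sl\])\/40/(42-g[sl])\/16/' h.py; python3 - <<'E'
from h import *
from station import ctrl
I={n:ctrl.get_image(n) for n in ["scene","side"]}
J={n:dict(I[n],color=cv2.imread(f"pics/{n}0.png")) for n in I}
fit(J); fit(I); print(ctrl.get_obs()["t"])
np.savez("pics/c1.npz",**{n:I[n]["color"] for n in I})
E
```

```text
theta deg 92.99309585232898 sink mm 6.245790184406435 c off mm [0.31472056 1.75485913] cost 733.175508810356
theta deg 97.6779487483654 sink mm 22.91111000564303 c off mm [0.75956543 1.75080029] cost 611.2495025705056
14.45
```

Sink relative to the start is about 16.7 mm. I'll make one gentle confirming push, since the knob relaxed a little after the hard one.

Call:
apply_moves:
  rows:
    - [-4,5,0,0.2,0.2,0]
    - [-8,9,0,0.2,0.2,0]
    - [-12,13,0,0.2,0.2,0]
    - [-13.7,15.5,0,0.2,0.2,0]
    - [-13.7,15.5,0,0.2,0.2,0]
    - [-13.7,15.5,0,0.2,0.2,0]

```text
t: 15.05
tool_pos: [0.631, -0.1683, 0.2643]
tool_rot: [-2.229, -2.212, 0.003]
contact_force: [-0.4, 0.2, 0.3]
opening: 0.0002
```

```bash
python3 - <<'E'
from h import *
from station import ctrl
from scipy.spatial.transform import Rotation as R
o=ctrl.get_obs(); print(o["t"],o["tool_pos"],o["tool_rot"])
print(R.from_rotvec(o["tool_rot"]).inv().apply(np.array([.6277,-.1618,.121])-o["tool_pos"])*100)
E
```

```text
15.05 [ 0.63100286 -0.16832287  0.26425234] [-2.2290214  -2.2124906   0.00342894]
[ 0.66246718 -0.30348023 14.32535938]
```

Call:
apply_moves:
  rows:
    - [0.7,-0.3,4,0,0,0]
    - [0.7,-0.3,8,0,0,0]
    - [0.7,-0.3,11,0,0,0]
    - [0.7,-0.3,13,0,0,0]
    - [0.7,-0.3,14.3,0,0,0]
    - [0.7,-0.3,14.3,0,0,0]
    - [0.7,-0.3,14.3,0,0,0]

```text
t: 15.75
tool_pos: [0.6281, -0.1613, 0.1226]
tool_rot: [2.229, 2.213, -0.002]
contact_force: [0.1, 0.6, 0.3]
opening: -0.0002
```

```bash
python3 -c "
from h import *;snap('d1');arc(-30,step=3)"
```

```text
15.85 [ 0.6289 -0.1617  0.1236] [ 2.228e+00  2.212e+00 -1.000e-03] [ 0.89 -0.54  0.18] [0.02 0.03 0.  ] 0.00023801532182617758
a0 -93.8 r 0.0549
[[0.0, -0.3, 0, 0, 0, 0], [0.1, -0.6, 0, 0, 0, 0], [0.1, -0.9, 0, 0, 0, 0], [0.2, -1.1, 0, 0, 0, 0], [0.3, -1.4, 0, 0, 0, 0], [0.4, -1.7, 0, 0, 0, 0], [0.5, -1.9, 0, 0, 0, 0], [0.6, -2.2, 0, 0, 0, 0], [0.7, -2.5, 0, 0, 0, 0], [0.9, -2.7, 0, 0, 0, 0]]
```

View pics/d1.png

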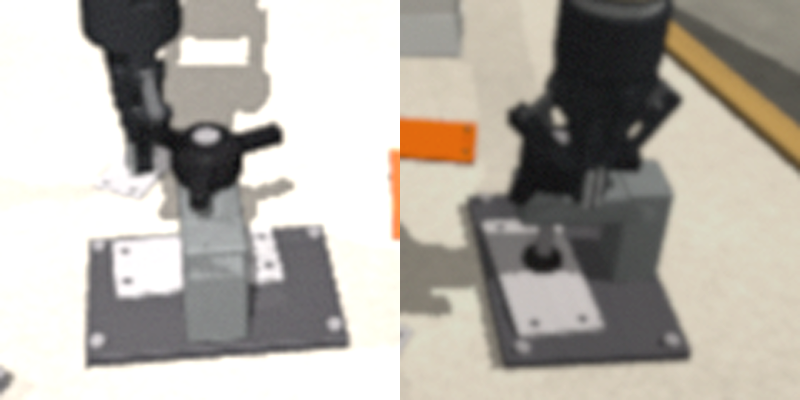

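Finger is back in the gap without having moved the knob (tips still at (275,133) and (202,200)).

Call:
apply_moves:
  rows:
    - [0,-0.3,0,0,0,0]
    - [0.1,-0.6,0,0,0,0]
    - [0.1,-0.9,0,0,0,0]
    - [0.2,-1.1,0,0,0,0]
    - [0.3,-1.4,0,0,0,0]
    - [0.4,-1.7,0,0,0,0]
    - [0.4,-1.7,0,0,0,0]

```text
t: 16.55
tool_pos: [0.6114, -0.1574, 0.1234]
tool_rot: [2.228, 2.212, -0.001]
contact_force: [0.6, -0.6, -0.4]
opening: -0.0001
```

```bash
python3 -c "
from h import *;snap('d2');arc(-30,step=3)"
```

```text
16.65 [ 0.6118 -0.1576  0.1235] [ 2.228e+00  2.212e+00 -1.000e-03] [-0.05 -1.44  0.3 ] [ 0.03  0.   -0.06] -0.00044787563449340235
a0 -112.2 r 0.0546
[[0.1, -0.3, 0, 0, 0, 0], [0.2, -0.5, 0, 0, 0, 0], [0.4, -0.8, 0, 0, 0, 0], [0.5, -1.0, 0, 0, 0, 0], [0.7, -1.3, 0, 0, 0, 0], [0.9, -1.5, 0, 0, 0, 0], [1.1, -1.7, 0, 0, 0, 0], [1.3, -1.9, 0, 0, 0, 0], [1.5, -2.1, 0, 0, 0, 0], [1.7, -2.3, 0, 0, 0, 0]]
```

Call:
apply_moves:
  rows:
    - [0.1,-0.3,0,0,0,0]
    - [0.2,-0.5,0,0,0,0]
    - [0.3,-0.7,0,0,0,0]
    - [0.3,-0.7,0,0,0,0]

```text
t: 17.05
tool_pos: [0.6046, -0.1544, 0.1235]
tool_rot: [2.228, 2.212, -0.001]
contact_force: [0.4, 0.1, 0.5]
opening: 0.0001
```

```bash
python3 -c "
from h import *;snap('d3');arc(-30,step=3)"
```

```text
17.15 [ 0.6048 -0.1545  0.1236] [ 2.228e+00  2.212e+00 -1.000e-03] [-0.08 -0.79 -0.22] [-0.03  0.01 -0.04] -0.00013962690485004633
a0 -120.2 r 0.055
[[0.1, -0.2, 0, 0, 0, 0], [0.3, -0.5, 0, 0, 0, 0], [0.5, -0.7, 0, 0, 0, 0], [0.7, -0.9, 0, 0, 0, 0], [0.9, -1.1, 0, 0, 0, 0], [1.1, -1.3, 0, 0, 0, 0], [1.3, -1.5, 0, 0, 0, 0], [1.5, -1.7, 0, 0, 0, 0], [1.8, -1.9, 0, 0, 0, 0], [2.0, -2.0, 0, 0, 0, 0]]
```

View pics/d3.png

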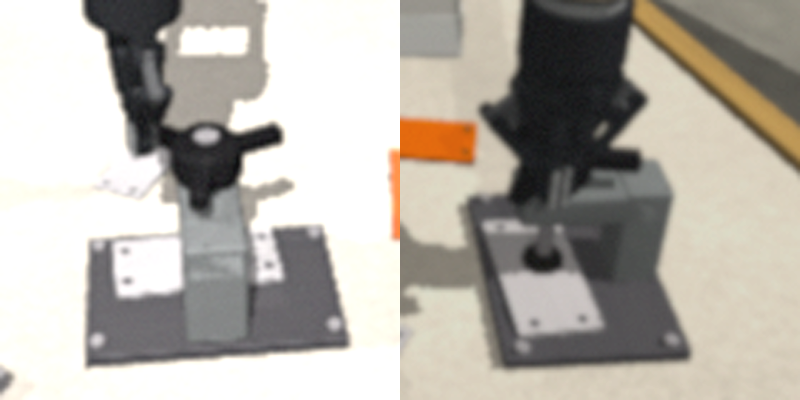

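No contact yet at −120°, so the knob has not turned back past this point. A few millimetres more.

Call:
apply_moves:
  rows:
    - [0.1,-0.2,0,0,0,0]
    - [0.2,-0.3,0,0,0,0]
    - [0.2,-0.4,0,0,0,0]
    - [0.2,-0.4,0,0,0,0]

```text
t: 17.55
tool_pos: [0.6023, -0.1532, 0.1241]
tool_rot: [2.225, 2.208, 0.002]
contact_force: [5.9, -2.0, -3.1]
opening: -0.0002
```

```bash
python3 -c "
from h import *;snap('d4');arc(-30,step=3)"
```

```text
17.65 [ 0.6023 -0.1532  0.1242] [2.225e+00 2.208e+00 2.000e-03] [ 5.21 -1.97 -1.97] [-0.44 -1.01 -0.02] 0.0002405795074049883
a0 -123.2 r 0.0552
[[0.2, -0.2, 0, 0, 0, 0], [0.4, -0.5, 0, 0, 0, 0], [0.5, -0.7, 0, 0, 0, 0], [0.7, -0.9, 0, 0, 0, 0], [1.0, -1.1, 0, 0, 0, 0], [1.2, -1.3, 0, 0, 0, 0], [1.4, -1.4, 0, 0, 0, 0], [1.6, -1.6, 0, 0, 0, 0], [1.9, -1.8, 0, 0, 0, 0], [2.1, -1.9, 0, 0, 0, 0]]
```

The stop meets the finger again at −123° with 6 N standing, which lines up with 12 N at −124.5° and 16 N at −126.4°. So the stop is elastic and the knob rests on it, fully home. I'll back off and lift clear.

Call:
apply_moves:
  rows:
    - [-0.2,0.3,0,0,0,0]
    - [-0.4,0.7,0,0,0,0]
    - [-0.6,1.2,0,0,0,0]
    - [-0.8,1.7,0,0,0,0]
    - [-0.8,2.0,0,0,0,0]
    - [-0.8,2.0,0,0,0,0]
    - [-0.8,2.0,-3,0,0,0]
    - [-0.8,2.0,-6,0,0,0]
    - [-0.8,2.0,-10,0,0,0]
    - [4,-3,-14,0,0,0]
    - [8,-8,-14,0,0,0]
    - [12,-12,-14,0,0,0]
    - [12,-12,-14,0,0,0]
    - [12,-12,-14,0,0,0]
    - [12,-12,-14,0,0,0]

```text
t: 19.15
tool_pos: [0.482, -0.0312, 0.2634]
tool_rot: [2.222, 2.209, 0.003]
contact_force: [0.6, 0.3, 0.2]
opening: -0.0005
```

```bash
python3 - <<'E'
from h import *
snap('e1')
from station import ctrl
I={n:ctrl.get_image(n) for n in ["scene","side"]}
fit(I)
d=np.load("pics/c1.npz")
for n in I:
    a=cv2.imread(f"pics/{n}0.png"); D=cv2.absdiff(a,I[n]["color"]).max(2); cv2.imwrite(f"pics/diff_{n}.png",cv2.convertScaleAbs(D,alpha=3))
E
python3 -c "
import cv2,numpy as np
cv2.imwrite('pics/dd.png',cv2.resize(np.hstack([cv2.imread('pics/diff_%s.png'%n) for n in('scene','side')]),(800,300)))"
```

```text
19.25 [ 0.4829 -0.0322  0.2632] [2.225e+00 2.208e+00 2.000e-03] [ 0.38 -0.02  0.6 ] [0.05 0.03 0.01] -8.058114773919526e-06
theta deg 97.87262448847645 sink mm 23.22082603630311 c off mm [0.73700152 2.35089431] cost 614.6697349719811
```

View pics/e1.png

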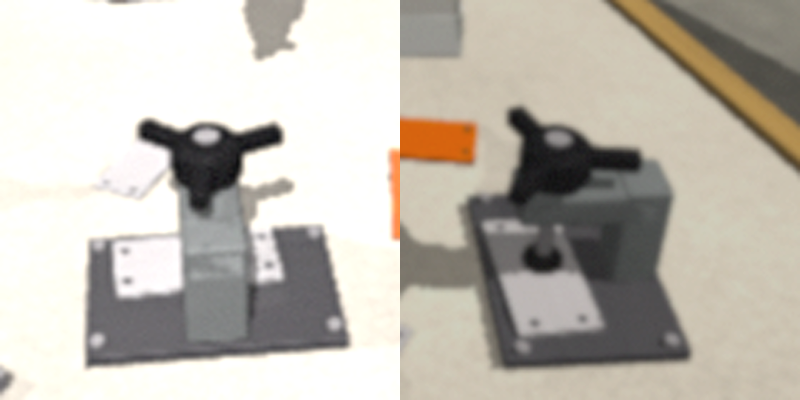

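View pics/dd.png

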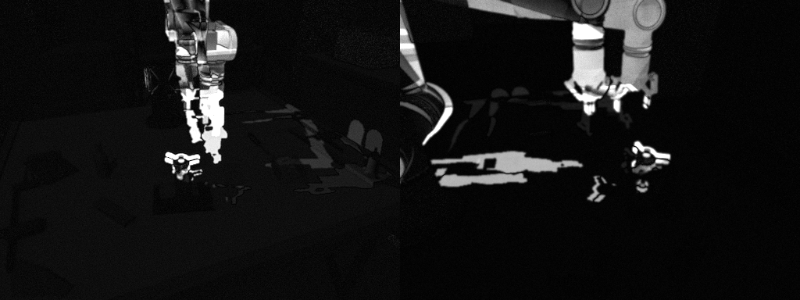

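The only differences from the start are the robot, its shadow, and the knob and foot; the plate and bystanders show none. The knob rests at the same angle as after the first release (97.9° against 97.7°), with a sink of about 17.0 mm from the start. Handing in.

```bash
python3 -c "
from station import ctrl
print(ctrl.finish_job())"
```

```text
the job is handed in; nothing more can be done
None
```

The knob is fully home at its firm stop, the foot is down on the plate, and the arm is clear of everything. I handed the job in at about 19 s of the 58 s allowed.

**What I did:** With the fingers shut, I pushed one knob arm anticlockwise until the knob clicked and dropped. I then pushed clockwise for about 240° until it reached the stop.

**Stop check:**
- The hardest push reached about 25 N, and the knob did not turn on beyond the stop's own give of a few degrees.
- A second, gentle push met the stop in the same place at 6 N, against 1 to 3 N while turning freely.
- After the hard push the knob eased back a few degrees, which fits a slightly springy stop. Its resting angle was the same after both releases.

**Final checks:** Measured from the images, the knob sank about 17.0 mm from its starting height; the earlier release gave 16.7 mm. The absolute sink from that fit was about 6 mm off even at the start, so only the change is reliable. Compared with the first images, the plate, bottle, tub, screwdriver, offcut bar and orange plate show no movement.

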